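# Hang a biscuit-press barrel in its filling stand

## Task

Take the biscuit-press barrel by its flat-sided neck, set its winged flange down on the two open prongs of the filling stand's slotted plate and slide it in under the hood, past the spring catches, until it is fully home. Feel your way gently, because the plate's height has been readjusted and is not known exactly, never force the barrel against the stand, leave the other things where they are, and let go of the barrel so that it hangs upright in the stand.

Things in the scene. Friction and masses are not known exactly. Their poses are not given: they have to be found in the camera images.
- barrel: Loose upright biscuit-press barrel, 135 mm tall, 0.11-0.22 kg. Origin: centre of underside, z up. Steel tube, 36 mm diameter, to z=75; flange z=75-80, 40 mm along x, 64 along y (round-ended wings to +y and -y); white neck z=80-135, 30 mm along x, 24 mm between flat faces to +y and -y. Half a turn changes nothing. Grip the flats with the TCP at z=114: fingertips then stay 7 mm above the hood.
- stand: Fixed filling stand, x points inward along its slot (mouth to the robot), z up; origin on the worktop below the barrel's axis when home. Foot 106x144x12 mm, posts at x=18, y=+-60 mm, 130 mm tall, carrying a clamped head with a level slotted plate, 92 mm wide, 8 mm thick, smooth. Plate top nominally z=115 mm but reclamped up to 14 mm higher or lower; no reading tells.
- home (a point): Where the barrel's axis crosses its flange's underside when home, if the plate is at nominal height: stand x=0, z=115 mm, axes as the stand's (the point does not follow the head's real height). The slot's closed end, a hard stop, halts the tube there. More than 40 N between barrel and stand is too much.
- prongs (a point): Stand x=-55 mm, nominal plate top (does not follow the real height): mid of the two open prongs. The slot between them is 40 mm wide, flared to about 54 mm at its mouth at x=-86 mm, parallel from x=-67 mm. Enter from the front with the flange above the plate; here the whole flange can be set down on the prongs, clear of the hood.
- hood_front (a point): Stand x=-28 mm, nominal plate top (does not follow the real height): from here inward a white hood covers the plate, its underside 7.5 mm and its top 12.5 mm above the plate, so the 5 mm flange has 2.5 mm play. Channel under it 72 mm wide; the hood's own slot for the neck 34 mm wide.
- catches (a point): Stand x=-10 mm, 3.5 mm above nominal plate top (does not follow the real height): under the hood two spring balls stand into the channel from both sides. They meet the flange's wing ends when the barrel's axis is at x=-22 mm, are fully pushed aside at x=-10 mm, then press the barrel towards home. Passing them takes a push of about 4 to 8 N.
- jar_red: Dark jar with a black lid, 65 mm wide, 82 mm tall, standing on the worktop at the other side of the stand from the barrel; bystander. Origin: centre of its underside.
- paint_pot: Small round pot with a grey lid, 46 mm wide, 48 mm tall; bystander. Origin: centre of its underside.
- tape_roll: Roll of black tape lying flat, 62 mm wide, 19 mm tall; bystander. Origin: centre of its underside.

How it is judged (in metres and radians):
On the way, in this order (a step that is already met when the one before it is completed fails the run):
1. the barrel is lifted clear of the worktop (height (world z) of barrel above 0.02 m), for 0.1 s.
2. the barrel is in the slot, its flange partly under the hood (x of barrel in the frame of stand between -0.035 and 0.005 m and y of barrel in the frame of stand between -0.005 and 0.005 m and height (world z) of barrel between 0.024 and 0.057 m), for 0.1 s.
At the end, for the whole second after the job is handed in: The barrel hangs released, at rest and carried by the stand: axis within 3 mm of home along the slot and 4 mm across it, underside 24 to 57 mm above the worktop (flange between plate and hood), upright within 0.08 rad, wings across the slot within 0.2 rad (x of barrel in the frame of stand between -0.003 and 0.003 m and y of barrel in the frame of stand between -0.004 and 0.004 m and height (world z) of barrel between 0.024 and 0.057 m and angle between barrel's own z axis and vertical below 0.08 rad and angle between the y axis of barrel and the y axis of stand, either way round below 0.2 rad and linear speed of barrel below 0.01 m/s and contact force between barrel and stand above 0.3 N); the robot touches nothing.
It fails at once if the barrel is pressed against the stand with more than 40 N (contact force between barrel and stand above 40 N).
It fails at once if the robot pushes on the stand with more than 15 N (contact force between any of the arm, the fingers and stand above 15 N).
It fails at once if a bystander is moved by more than 30 mm (distance of any of jar_red, paint_pot, tape_roll from where it was at the start of the episode above 0.03 m).
It also fails if it takes over 72 s, if anything falls off the work surface, if the arm or the gripper's body presses on something with over 40 N, if the wrist force passes 120 N, or if a joint passes its speed limit or range.

## Robot

A 7-joint arm with a two-finger parallel gripper is mounted at the origin on a cart in front of the work surface, level with it; the furniture and walls round the work are solid. World frame = base frame: x ahead of the robot, y to its left, z up, the work surface at z = 0. Lengths are in m, angles in degrees, forces in N, time in s.
With the tool pointing down it reaches from about 0.4 to 0.85 m from the base axis. Payload 6.9 kg.
Tool frame: the origin (TCP) lies between the finger pads, 19 mm behind the fingertips; this is the grasp point; z points along the fingers, y is the line along which they close (so a half turn about z gives the same grasp; the last joint's range is limited). The gripper opens to 85 mm and grips with 20 to 120 N. Pads are 22 mm wide; open, the fingers measure 114 mm over their backs; the gripper's body (76 mm by 85 mm) begins 54 mm behind the grasp point. The pads swing forward as they close: fully open they stand 13 mm farther back than shut.
Start: joints at [-65.346, 29.078, -13.613, 85.955, 7.202, 65.827, -8.869], TCP at [0.199, 0.592, 0.25] pointing down, gripper open.
Joint ranges: [-176.47, 176.47], [-13.61, 117.27], [-81.72, 77.17], [0.22, 143.17], [-87.28, 267.28], [10, 112.55], [-165.47, 165.47]. Speed limits (degrees/s): [136.94, 136.94, 180, 180, 180, 180, 180].

## Interface

Orientations are given as [roll, pitch, yaw] about the fixed x, y, z axes, in that order (R = Rz(yaw) Ry(pitch) Rx(roll)).
In Python, from station import ctrl gives the robot as it stands.
- The arm moves only by the tool send_rows, never from a script. Its argument "moves" is a list of rows, each a list of 3 entries, a list of its own where there are three numbers: the shift along the tool's x, y, z in a scale on which 1.0 is 0.5 m, then the turn, a rotation vector about the tool's x, y, z in fractions of the full range, 1 being 180 degrees, then the opening, from 0 (shut) to 1 (fully open). In form: [[[tx, ty, tz], [ax, ay, az], grip], ...]. A call has exactly 8 rows; each row is the pose to reach, as a shift and turn from the pose commanded when the call began, along the tool's axes at that moment; what a row does not reach only later rows make up. A row lasts 1/10 s, in which the tool goes at most 50 mm and 8.59 degrees, less where a joint would pass 70% of its speed; a pose out of reach is approached as far as the arm can. No shift or turn number may pass 1 either way. A call with a gripper value outside its range is refused whole. The fingers move at their own pace and stop on an object; "grip_force" is the grip in N (left out, the last holds). Time passes only in rows, so rows that repeat a pose let the fingers close, or fill a call up. It gives the time, the measured TCP pose, the force, the opening and the grip force at its end, in the units of the state.
- ctrl.sense(): the state, without advancing time (a new reading comes with each control period).
- ctrl.camera(name): name is "scene" or "top" or "wrist"; returns a dict with "image" (480x640x3 uint8, red, green, blue), "fx", "fy", "cx", "cy" (pixels), "rvec" (rotation vector, rad) and "tvec" (3), from world to camera coordinates, as OpenCV has them. Camera axes: x right, y down, z forward; pixel columns grow to the right and rows downward; lengths in m; the calibration is good to about 2 mm. The wrist camera is an equidistant fisheye: a pixel r from the principal point sees the ray r / f radians off the axis. A picture is of the moment at which its call begins. There is no depth.
- ctrl.sign_off(): hands the job in; it is judged then, once.
The state is a dict: "clock": time; "joint_positions": joint angles; "dq": joint speeds; "joint_torque": joint torques, N m; "tcp_pos": TCP position; "ee_rot": TCP orientation; "contact_force": force on the tool from outside, world axes, zero at the start; "wrist_torque": the same for the moment, N m; "grip_width": finger opening in m; "finger_force": force on a finger pad.
Only numpy, scipy, OpenCV 4.12 (cv2) and the standard library are available. Lean on these libraries where they do the work, as an engineer would, in place of code of your own. Each camera call takes 0.05 s, during which the arm holds its last target. There are 200 camera calls.

## Working session

There is one attempt and no reset: what is moved stays moved. The work goes in short steps, Python scripts to look and compute and a tool call to move; the robot and the scene stay as the last step left them, time stands still between calls to the robot, and variables do not carry over. Pictures are saved under pics/ and viewed, at most 10 in all, crops included, and the job is handed in when it is done.

Besides the shell and the picture viewer there is one more tool, called by a JSON object that holds its "method" and its "body", one argument or row to a line. send_rows: Moves the arm, as the interface text tells. Its arguments: {"type":"object","properties":{"moves":{"type":"array"},"grip_force":{"type":"number"}},"required":["moves"]}

```bash
mkdir -p pics; ls; python3 - <<'E'
from station import ctrl
import cv2,pickle
s=ctrl.sense();print(s)
d={}
for n in ("scene","top","wrist"):
    c=ctrl.camera(n);d[n]=c;cv2.imwrite(f"pics/{n}0.png",c["image"][:,:,::-1]);print(n,c["fx"],c["fy"],c["cx"],c["cy"],c["rvec"],c["tvec"])
pickle.dump(d,open("d0.pkl","wb"))
E
```

```text
pics
{'clock': 0.0, 'joint_positions': array([-65.34489047,  29.12566746, -13.61005239,  86.00923731,
         7.20248001,  65.82547667,  -8.87070451]), 'dq': array([ 0.15761015,  0.00328766, -0.02396391,  0.03840423,  0.02876593,
        0.07676757,  0.04890274]), 'joint_torque': array([ 4.01071502e-04, -6.20604873e+01, -2.18678601e+00, -2.49659979e+01,
        1.27411302e-02,  1.19416669e-02, -7.91530340e-06]), 'tcp_pos': array([0.19937479, 0.59185542, 0.24912559]), 'ee_rot': array([-1.79898561e+02,  1.67444747e-03,  1.61390283e+02]), 'contact_force': array([-0.99290232,  0.25161879, -0.96913981]), 'wrist_torque': array([-0.03198143, -0.01896297, -0.02439328]), 'finger_force': 0.0, 'grip_width': 0.08557129245933258}
scene 495.5055293661843 495.5055293661843 315.6801641039908 244.4579827665658 [ 1.97008222 -0.64321284  0.39229502] [-0.34756643  0.2322134   0.98155972]
top 536.052937736511 536.052937736511 333.3456877843363 233.14061490719126 [ 2.17259868 -2.18054711  0.0597427 ] [0.07894204 0.4818829  1.27039721]
wrist 371.64829954431775 371.64829954431775 318.2871940972177 239.10646237361814 [-2.36667827 -1.70217841 -0.2269975 ] [-0.62455044 -0.0339471   0.3794544 ]
```

View pics/scene0.png

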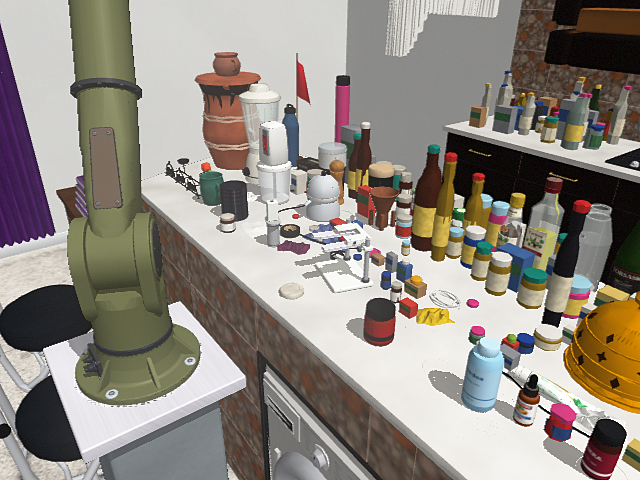

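View pics/top0.png

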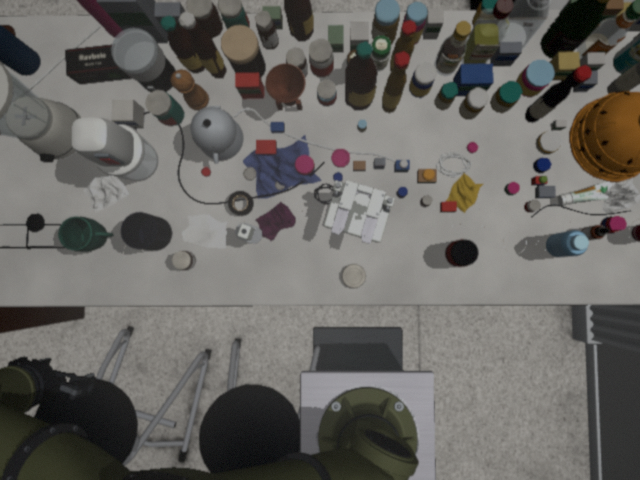

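The scene view shows the barrel at about (273,230) and the stand at (345,260). In the top view the barrel's neck is at (244,232) and the stand at (357,212), with its mouth towards the robot. Next I'll enlarge both.

```bash
cat > h.py <<'E'
import numpy as np,cv2
def P(c):
    R=cv2.Rodrigues(np.array(c["rvec"],float))[0];return R,np.array(c["tvec"],float)
def proj(c,X,fish=False):
    R,t=P(c);p=R@np.array(X,float)+t
    if fish:
        r=np.hypot(p[0],p[1]);th=np.arctan2(r,p[2]);return np.array([c["cx"]+c["fx"]*th*p[0]/r,c["cy"]+c["fy"]*th*p[1]/r])
    return np.array([c["cx"]+c["fx"]*p[0]/p[2],c["cy"]+c["fy"]*p[1]/p[2]])
def ray(c,u,v,fish=False):
    R,t=P(c);a=np.array([(u-c["cx"])/c["fx"],(v-c["cy"])/c["fy"]])
    if fish:
        r=np.hypot(*a);d=np.array([*(a/r*np.sin(r)),np.cos(r)])
    else: d=np.array([*a,1.])
    d=R.T@d;return -R.T@t,d/np.linalg.norm(d)
def atz(c,u,v,z,fish=False):
    o,d=ray(c,u,v,fish);return o+d*(z-o[2])/d[2]
def tri(rays):
    A=sum(np.eye(3)-np.outer(d,d) for o,d in rays);b=sum((np.eye(3)-np.outer(d,d))@o for o,d in rays)
    X=np.linalg.solve(A,b);return X,[np.linalg.norm(np.cross(X-o,d)) for o,d in rays]
E
python3 - <<'E'
import pickle,cv2,numpy as np
from h import *
d=pickle.load(open("d0.pkl","rb"))
a=d["top"]["image"][170:270,225:405,::-1];b=d["scene"]["image"][190:300,250:390,::-1]
a=cv2.resize(a,(540,300),interpolation=cv2.INTER_CUBIC);b=cv2.resize(b,(700,550),interpolation=cv2.INTER_CUBIC)
a=cv2.resize(d["top"]["image"][170:270,225:405,::-1],(792,440),interpolation=cv2.INTER_CUBIC)
cv2.imwrite("pics/tc.png",a);cv2.imwrite("pics/sc.png",b)
t=d["top"]
print(atz(t,244,232,.135),atz(t,357,212,.12),proj(d["wrist"],[.39,.2,.13],True))
E
```

```text
[0.47707927 0.27099937 0.135     ] [0.52159056 0.02285707 0.12      ] [ 73.51072177 471.83038131]
```

View pics/tc.png

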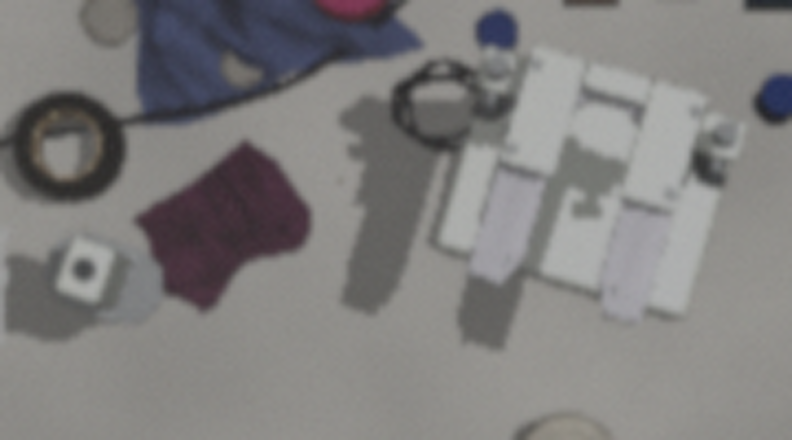

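View pics/sc.png

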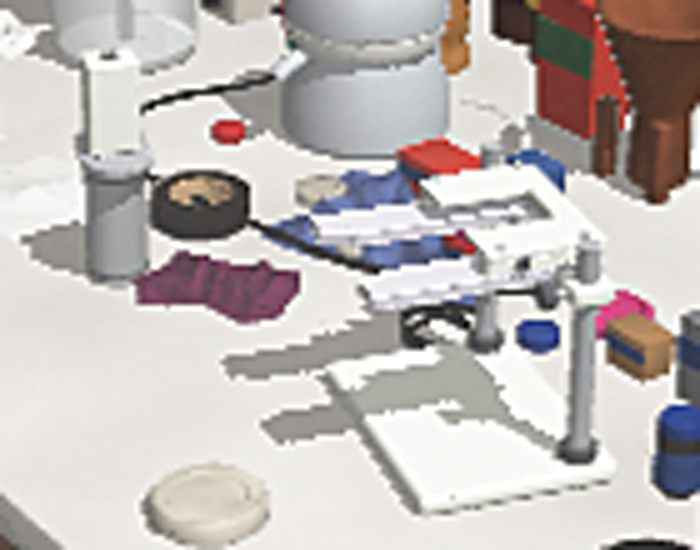

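Top crop: the barrel's neck top is at (86,269), long axis tilted about 14° from image-up. The stand's foot and prongs are tilted about the same. Scene crop: the barrel stands upright at (115,170) and the prongs point left, towards the robot. Next I'll move the wrist camera closer.

The rows are not in the units I measure in: shifts go in shares of 0.5 m and turns go in shares of 180 degrees. I convert before sending: -0.31 m / 0.5 = -0.62, -0.05 m / 0.5 = -0.1, -0.08 rad / 3.1416 = -0.0255.

{"method": "send_rows", "body": {
  "moves": [
    [[-0.08,-0.048,-0.04],[0,0,-0.0064],1],
    [[-0.16,-0.098,-0.08],[0,0,-0.0127],1],
    [[-0.24,-0.146,-0.1],[0,0,-0.0191],1],
    [[-0.32,-0.194,-0.1],[0,0,-0.0255],1],
    [[-0.4,-0.242,-0.1],[0,0,-0.0255],1],
    [[-0.48,-0.292,-0.1],[0,0,-0.0255],1],
    [[-0.56,-0.34,-0.1],[0,0,-0.0255],1],
    [[-0.62,-0.376,-0.1],[0,0,-0.0255],1]
  ]
}}

```text
clock: 0.95
tcp_pos: [0.4351, 0.3121, 0.2999]
ee_rot: [-179.9, 0.0, 165.8]
contact_force: [0.6, 0.4, 0.9]
grip_width: 0.0853
finger_force: 0.0
```

```bash
python3 - <<'E'
from station import ctrl
import cv2,pickle
from h import *
s=ctrl.sense();print(s["tcp_pos"],s["ee_rot"],s["clock"])
c=ctrl.camera("wrist");pickle.dump(c,open("w1.pkl","wb"))
R,t=P(c);print("cam",-R.T@t,"axis",R[2])
cv2.imwrite("pics/w1.png",c["image"][:,:,::-1])
E
```

```text
[0.43507136 0.31212005 0.29988062] [-1.79943687e+02  3.62540668e-02  1.65820556e+02] 0.95
cam [0.36917646 0.32924281 0.42467109] axis [ 0.25644343 -0.06531921 -0.96434961]
```

View pics/w1.png

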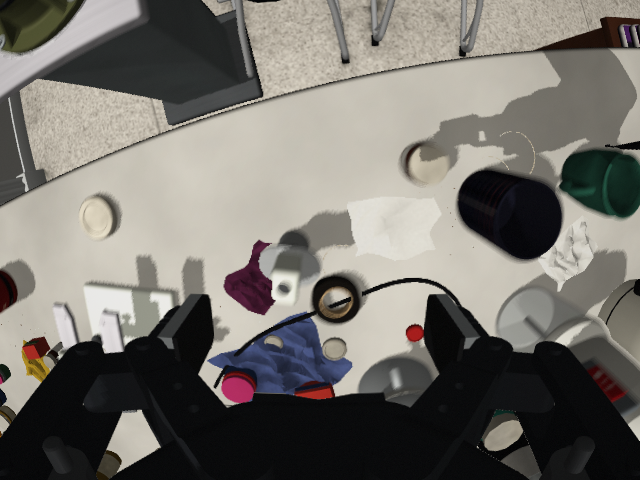

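The wrist view has the barrel neck's top at (287,287), with part of the stand behind the left finger. I'll take two more wrist views nearer the stand.

Scaled: -0.122 m / 0.5 = -0.244, -0.098 m / 0.5 = -0.196.

{"method": "send_rows", "body": {
  "moves": [
    [[-0.05,-0.062,-0.02],[0,0,0],1],
    [[-0.1,-0.122,-0.04],[0,0,0],1],
    [[-0.15,-0.184,-0.06],[0,0,0],1],
    [[-0.196,-0.244,-0.06],[0,0,0],1],
    [[-0.196,-0.244,-0.06],[0,0,0],1],
    [[-0.196,-0.244,-0.06],[0,0,0],1],
    [[-0.196,-0.244,-0.06],[0,0,0],1],
    [[-0.196,-0.244,-0.06],[0,0,0],1]
  ]
}}

```text
clock: 1.8
tcp_pos: [0.4981, 0.1746, 0.3298]
ee_rot: [180.0, -0.0, 166.1]
contact_force: [-0.6, -0.2, 0.1]
grip_width: 0.0855
finger_force: 0.0
```

```bash
python3 - <<'E'
from station import ctrl
import cv2,pickle
c=ctrl.camera("wrist");pickle.dump(c,open("w2.pkl","wb"))
cv2.imwrite("pics/w2.png",c["image"][:,:,::-1])
E
```

```text
(no output)
```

Scaled: -0.114 m / 0.5 = -0.228, -0.09 m / 0.5 = -0.18.

{"method": "send_rows", "body": {
  "moves": [
    [[-0.05,-0.06,0],[0,0,0],1],
    [[-0.1,-0.12,0],[0,0,0],1],
    [[-0.14,-0.18,0],[0,0,0],1],
    [[-0.16,-0.228,0],[0,0,0],1],
    [[-0.16,-0.228,0],[0,0,0],1],
    [[-0.16,-0.228,0],[0,0,0],1],
    [[-0.16,-0.228,0],[0,0,0],1],
    [[-0.16,-0.228,0],[0,0,0],1]
  ]
}}

```text
clock: 2.65
tcp_pos: [0.5485, 0.0449, 0.33]
ee_rot: [180.0, -0.0, 166.1]
contact_force: [-0.4, -0.1, -0.1]
grip_width: 0.0857
finger_force: 0.0
```

```bash
python3 - <<'E'
from station import ctrl
import cv2,pickle
import numpy as np
from h import *
c=ctrl.camera("wrist");pickle.dump(c,open("w3.pkl","wb"))
for n in (2,3):
    c=pickle.load(open(f"w{n}.pkl","rb"));R,t=P(c);print(-R.T@t,proj(c,[.5,.03,.115],True),proj(c,[.477,.271,.135],True))
a=pickle.load(open("w2.pkl","rb"))["image"];b=c["image"]
cv2.imwrite("pics/w23.png",np.vstack([a[140:440,:],b[140:440,:]])[:,:,::-1])
E
```

```text
[0.43223449 0.19122189 0.45468804] [178.29626772 250.29347986] [418.43014715 170.07860752]
[0.48257644 0.06140743 0.45487714] [289.14074899 166.69506876] [531.17678733  93.65215489]
```

View pics/w23.png

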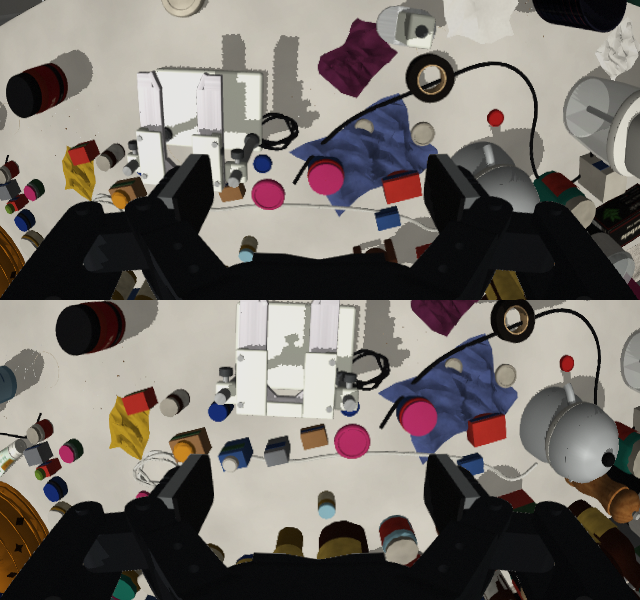

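Both wrist views show the whole stand: the w2 prongs at (150,85) and (208,85), and the w3 prongs near the top edge. The barrel's neck is at (418,30) in w2. Next is an enlarged composite to get precise points.

```bash
python3 - <<'E'
import cv2,pickle,numpy as np
w={n:pickle.load(open(f"w{n}.pkl","rb"))["image"] for n in (1,2,3)}
z=lambda i,k:cv2.resize(i,None,fx=k,fy=k,interpolation=cv2.INTER_CUBIC)
r=np.vstack([z(w[2][140:200,375:440],4),z(w[1][240:330,255:320],4)])
a=np.hstack([z(w[3][85:285,205:385],3),r])
cv2.imwrite("pics/c1.png",a[:,:,::-1])
cv2.imwrite("pics/c2.png",z(w[2][200:340,125:275],4)[:,:,::-1])
E
```

```text
(no output)
```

View pics/c1.png

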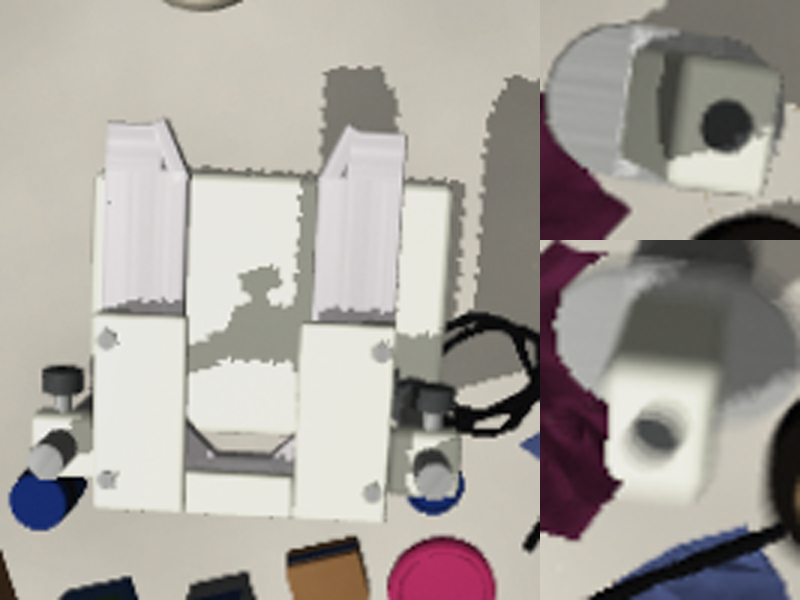

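View pics/c2.png

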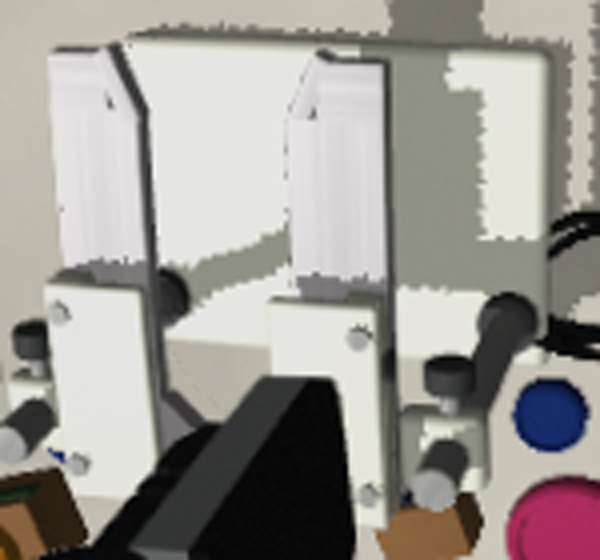

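In c1 the prong tips are at (107,122) and (405,136), the hood's front inner corners at (186,316) and (303,323), and the post tops at (46,463) and (434,484). The panels on the right show the barrel's neck corners. c2 shows the same stand points from the second view. I'll fit both poses from these.

```bash
cat > fit.py <<'E'
import pickle,numpy as np
from scipy.optimize import least_squares
from h import *
w={n:pickle.load(open(f"w{n}.pkl","rb")) for n in (1,2,3)};w["top"]=pickle.load(open("d0.pkl","rb"))["top"]
pf=lambda n,X:proj(w[n],X,n!="top")
cv=lambda p,o,s,off:((np.array(p)-o+.5)/s-.5+off)
def fit(obs,model,p0):
    f=lambda p:np.concatenate([pf(n,model(p,k))-uv for n,k,uv in obs])
    r=least_squares(f,p0,loss="soft_l1",x_scale=[.01,.01,.05]+[.01]*(len(p0)-3))
    return r.x,np.round(f(r.x).reshape(-1,2),1),np.sqrt(np.diag(np.linalg.pinv(r.jac.T@r.jac)))
def xf(p,x,y,z):
    c,s=np.cos(p[2]),np.sin(p[2]);return [p[0]+c*x-s*y,p[1]+s*x+c*y,z]
S=[("w3",)]
names=dict(tl=(-.086,-.046,0),tr=(-.086,.046,0),il=(-.086,-.027,0),ir=(-.086,.027,0),hl=(-.028,-.017,.0125),hr=(-.028,.017,.0125),pl=(.018,-.06,None),pr=(.018,.06,None))
def ms(p,k):
    x,y,z=names[k];return xf(p,x,y,.13 if z is None else p[3]+z)
o3=dict(tl=(107,122),tr=(405,136),il=(163,121),ir=(349,127),hl=(186,316),hr=(303,323),pl=(46,463),pr=(434,484))
o2=dict(tl=(50,50),tr=(388,63),il=(108,47),ir=(320,53),hl=(144,287),hr=(270,300),pl=(12,442),pr=(434,490))
ot=dict(tr=(470,272),tl=(635,322),ir=(505,283),il=(602,310),hr=(545,175),hl=(622,196))
obs=[(3,k,cv(v,0,3,np.array([205,85]))) for k,v in o3.items()]+[(2,k,cv(v,0,4,np.array([125,200]))) for k,v in o2.items()]+[("top",k,cv(v,0,4.4,np.array([225,170]))) for k,v in ot.items()]
for sel in ((2,3),("top",3),(2,3,"top")):
    o=[q for q in obs if q[0] in sel];x,r,e=fit(o,ms,[.52,.02,-.25,.115]);print("stand",sel,np.round(x,4),np.degrees(x[2]),e)
for q,rr in zip(o,r):print(q[0],q[1],rr,end="; ")
print()
C=dict(a=(-1,-1),b=(-1,1),c=(1,1),d=(1,-1))
mb=lambda p,k:xf(p,.015*C[k][0],.012*C[k][1],p[3])
ob=[]
for k,v in zip("abcd",[(683,55),(783,67),(768,193),(667,183)]):ob.append((2,k,cv(v,np.array([540,0]),4,np.array([375,140]))))
for k,v in zip("abcd",[(612,356),(722,362),(707,503),(606,485)]):ob.append((1,k,cv(v,np.array([540,240]),4,np.array([255,240]))))
for k,v in zip("cdab",[(68,235),(117,248),(103,303),(55,290)]):ob.append(("top",k,cv(v,0,4.4,np.array([225,170]))))
for sel in ((1,2),(2,"top"),(1,2,"top")):
    o=[q for q in ob if q[0] in sel];x,r,e=fit(o,mb,[.477,.271,-.25,.135]);print("barrel",sel,np.round(x,4),np.degrees(x[2]),e)
print(r.tolist())
E
python3 fit.py
```

```text
stand (2, 3) [ 0.5467  0.0147 -0.2961  0.1108] -16.96740562171434 [0.0003194  0.00041949 0.00532804 0.00143319]
stand ('top', 3) [ 0.547   0.0145 -0.2961  0.115 ] -16.96473152654506 [0.0003886  0.00048968 0.00633435 0.00353229]
stand (2, 3, 'top') [ 0.5469  0.0146 -0.2955  0.1106] -16.92855623626819 [0.00031233 0.00040783 0.00505716 0.0014051 ]
3 tl [0.5 0.3]; 3 tr [ 0.7 -0.5]; 3 il [2. 1.]; 3 ir [-1.4  1.3]; 3 hl [0.9 0. ]; 3 hr [-0.6 -0.6]; 3 pl [-0.1 -0.4]; 3 pr [ 0.2 -0.6]; 2 tl [-0.2 -0.1]; 2 tr [-0.3  0. ]; 2 il [1.5 1.3]; 2 ir [-1.9  1.7]; 2 hl [-0.   0.3]; 2 hr [-0.7 -0.5]; 2 pl [-0.7  0.7]; 2 pr [-0.1  0. ]; top tr [-1.7  0.6]; top tl [0.4 1.1]; top ir [-1.5  0.5]; top il [-0.3  1.4]; top hr [1.3 0.9]; top hl [-1.5  0.5]; 
barrel (1, 2) [ 0.4784  0.2727 -0.3318  0.1372] -19.00844616724187 [0.0006213  0.00042999 0.02186233 0.00168598]
barrel (2, 'top') [ 0.4798  0.2758 -0.3168  0.1242] -18.150096388633163 [0.00112546 0.00208812 0.02548187 0.00813071]
barrel (1, 2, 'top') [ 0.4787  0.2727 -0.3247  0.1364] -18.60647026383188 [0.0005392  0.00040913 0.02052819 0.00154346]
[[-0.5, -0.2], [0.4, 0.2], [0.0, 2.0], [-0.4, 1.6], [-1.1, -0.4], [0.3, 0.4], [1.9, -2.1], [-0.8, 0.1], [0.1, 0.0], [-0.7, 0.5], [-2.0, 1.0], [-1.4, 0.5]]
```

The fit is consistent. Stand at (0.547, 0.0146), yaw -17°, plate about 0.111, which is within 0.115±0.014. Barrel at (0.4785, 0.2727), yaw about -18.6°, top at 0.136 against a true 0.135. I'll go above the barrel with tool yaw 162°.

Scaled: 0.2043 m / 0.5 = 0.4086, 0.136 m / 0.5 = 0.272, 0.072 rad / 3.1416 = 0.0229.

{"method": "send_rows", "body": {
  "moves": [
    [[0.04,0.068,0],[0,0,0.0064],1],
    [[0.082,0.136,0.02],[0,0,0.0127],1],
    [[0.122,0.204,0.06],[0,0,0.0191],1],
    [[0.164,0.272,0.1],[0,0,0.0229],1],
    [[0.204,0.34,0.14],[0,0,0.0229],1],
    [[0.2454,0.4086,0.18],[0,0,0.0229],1],
    [[0.2454,0.4086,0.18],[0,0,0.0229],1],
    [[0.2454,0.4086,0.18],[0,0,0.0229],1]
  ]
}}

```text
clock: 3.5
tcp_pos: [0.4782, 0.2725, 0.2395]
ee_rot: [-180.0, -0.1, 162.1]
contact_force: [0.8, 0.0, 0.6]
grip_width: 0.0857
finger_force: 0.0
```

```bash
cat >> h.py <<'E'
def delta(s,target,yaw):
    from scipy.spatial.transform import Rotation as Q
    R=Q.from_euler("xyz",s["ee_rot"],degrees=True);T=Q.from_euler("xyz",[180,0,yaw],degrees=True)
    return np.round(R.inv().apply(np.array(target)-s["tcp_pos"]),4),np.round((R.inv()*T).as_rotvec(),4)
E
python3 - <<'E'
from station import ctrl
from h import *
s=ctrl.sense();print(s["tcp_pos"],s["ee_rot"],s["contact_force"],delta(s,[.4785,.2727,.114],162))
E
```

```text
[0.47820658 0.27254248 0.23951508] [-1.79957570e+02 -5.22532314e-02  1.62066186e+02] [0.80747549 0.02183878 0.58848918] (array([-0.0003,  0.0003,  0.1255]), array([-0.0007, -0.0009,  0.0012]))
```

Scaled: 0.1255 m / 0.5 = 0.251, 0.115 m / 0.5 = 0.23.

{"method": "send_rows", "body": {
  "moves": [
    [[0,0,0.06],[0,0,0],1],
    [[0,0,0.12],[0,0,0],1],
    [[0,0,0.18],[0,0,0],1],
    [[0,0,0.23],[0,0,0],1],
    [[0,0,0.251],[0,0,0],1],
    [[0,0,0.251],[0,0,0],1],
    [[0,0,0.251],[0,0,0],1],
    [[0,0,0.251],[0,0,0],1]
  ],
  "grip_force": 20
}}

```text
clock: 4.3
tcp_pos: [0.4802, 0.2713, 0.116]
ee_rot: [179.9, 0.1, 161.8]
contact_force: [0.7, -0.5, -0.1]
grip_width: 0.0856
finger_force: 0.0
```

{"method": "send_rows", "body": {
  "moves": [
    [[0,0,0],[0,0,0],0.6],
    [[0,0,0],[0,0,0],0.45],
    [[0,0,0],[0,0,0],0.35],
    [[0,0,0],[0,0,0],0.25],
    [[0,0,0],[0,0,0],0.2],
    [[0,0,0],[0,0,0],0.1],
    [[0,0,0],[0,0,0],0],
    [[0,0,0],[0,0,0],0]
  ],
  "grip_force": 40
}}

```text
clock: 5.1
tcp_pos: [0.4794, 0.2713, 0.1147]
ee_rot: [180.0, 0.0, 161.9]
contact_force: [-0.1, 0.5, 2.6]
grip_width: 0.0234
finger_force: 41.5
```

```bash
python3 - <<'E'
from station import ctrl
from h import *
s=ctrl.sense();print(s)
E
```

```text
{'clock': 5.1, 'joint_positions': array([-27.61633956,  30.84715507,  -6.68945878, 107.42614782,
         5.11154025,  41.97643414,  34.68538407]), 'dq': array([ 0.01432106,  0.08653734,  0.02237993,  0.01518526, -0.15253132,
        0.06700406,  0.00809095]), 'joint_torque': array([ 4.38618204e-01, -5.60781455e+01, -4.28465882e-02, -1.73570395e+01,
        2.08428288e-01,  2.01761252e-01,  2.67771706e-03]), 'tcp_pos': array([0.47937557, 0.27134075, 0.1146694 ]), 'ee_rot': array([1.79967033e+02, 1.59249898e-02, 1.61854130e+02]), 'contact_force': array([-0.14192122,  0.45577521,  2.59675454]), 'wrist_torque': array([ 0.1806194 ,  0.0368336 , -0.00748105]), 'finger_force': 41.48332357406616, 'grip_width': 0.023417304855861774}
```

Gripped: 23.4 mm opening on the 24 mm neck. Lifting.

Scaled: -0.09 m / 0.5 = -0.18, -0.08 m / 0.5 = -0.16.

{"method": "send_rows", "body": {
  "moves": [
    [[0,0,-0.02],[0,0,0],0],
    [[0,0,-0.06],[0,0,0],0],
    [[0,0,-0.11],[0,0,0],0],
    [[0,0,-0.16],[0,0,0],0],
    [[0,0,-0.18],[0,0,0],0],
    [[0,0,-0.18],[0,0,0],0],
    [[0,0,-0.18],[0,0,0],0],
    [[0,0,-0.18],[0,0,0],0]
  ]
}}

```text
clock: 5.9
tcp_pos: [0.4785, 0.2706, 0.2031]
ee_rot: [-179.9, -0.1, 161.8]
contact_force: [-0.0, -0.6, -1.4]
grip_width: 0.0237
finger_force: 41.2
```

```bash
python3 - <<'E'
from station import ctrl
from h import *
s=ctrl.sense();print(s["tcp_pos"],s["ee_rot"],s["contact_force"],s["wrist_torque"],s["grip_width"],delta(s,[.4226,.0526,.204],163))
E
```

```text
[0.47853839 0.27058378 0.20311242] [-1.79886411e+02 -9.44324443e-02  1.61849707e+02] [-0.04037418 -0.59375366 -1.42720208] [ 0.01900128 -0.02665295 -0.02419745] 0.02368921173092432 (array([-0.0147, -0.2246, -0.0005]), array([-0.002 , -0.0017, -0.0201]))
```

Scaled: -0.2246 m / 0.5 = -0.4492, -0.0147 m / 0.5 = -0.0294, -0.02 rad / 3.1416 = -0.0064.

{"method": "send_rows", "body": {
  "moves": [
    [[-0.002,-0.03,0],[0,0,-0.0032],0],
    [[-0.006,-0.1,0],[0,0,-0.0064],0],
    [[-0.012,-0.18,0],[0,0,-0.0064],0],
    [[-0.018,-0.26,0],[0,0,-0.0064],0],
    [[-0.022,-0.34,0],[0,0,-0.0064],0],
    [[-0.027,-0.41,0],[0,0,-0.0064],0],
    [[-0.0294,-0.4492,0],[0,0,-0.0064],0],
    [[-0.0294,-0.4492,0],[0,0,-0.0064],0]
  ]
}}

```text
clock: 6.7
tcp_pos: [0.4214, 0.0491, 0.204]
ee_rot: [-179.9, -0.1, 162.7]
contact_force: [-0.1, -0.4, -2.5]
grip_width: 0.0238
finger_force: 41.0
```

```bash
python3 - <<'E'
from station import ctrl
from h import *
import pickle
for i in range(3):
    c=ctrl.camera("wrist");s=ctrl.sense();print(s["tcp_pos"],s["ee_rot"],s["contact_force"])
c2=ctrl.camera("scene");ct=ctrl.camera("top")
pickle.dump((c,c2,ct,s),open("g.pkl","wb"))
p=s["tcp_pos"]
u=proj(c,p+[0,0,-.036],True).astype(int);v=proj(c2,p).astype(int);t=proj(ct,p).astype(int);print(u,v,t)
z=lambda i,q,k,a,b:cv2.resize(i[max(q[1]-b,0):q[1]+b,max(q[0]-a,0):q[0]+a],None,fx=k,fy=k,interpolation=cv2.INTER_CUBIC)
A=z(c["image"],u,4,100,75)[:600,:800];
B=np.zeros((600,800,3),np.uint8)
B[:,:420]=cv2.resize(c["image"][u[1]-75:u[1]+75,u[0]-52:u[0]+53],(420,600),interpolation=cv2.INTER_CUBIC)
B[:300,420:]=cv2.resize(c2["image"][v[1]-38:v[1]+37,v[0]-30:v[0]+65],(380,300),interpolation=cv2.INTER_CUBIC)
B[300:,420:]=cv2.resize(ct["image"][t[1]-55:t[1]+20,t[0]-47:t[0]+48],(380,300),interpolation=cv2.INTER_CUBIC)
cv2.imwrite("pics/g.png",B[:,:,::-1])
E
```

```text
[0.42226485 0.05114796 0.20416533] [-1.79946878e+02 -4.48411156e-02  1.62808872e+02] [ 0.08491227  0.80014459 -0.26307818]
[0.42279757 0.05248607 0.20426225] [-1.79990697e+02 -2.48536219e-02  1.62919578e+02] [ 1.10731396 -0.1303871  -1.601748  ]
[0.42310249 0.05331465 0.20430574] [ 1.79988371e+02 -1.50205745e-02  1.63006314e+02] [ 0.18917555  0.12520817 -1.29620606]
[319 288] [299 208] [343 255]
```

View pics/g.png

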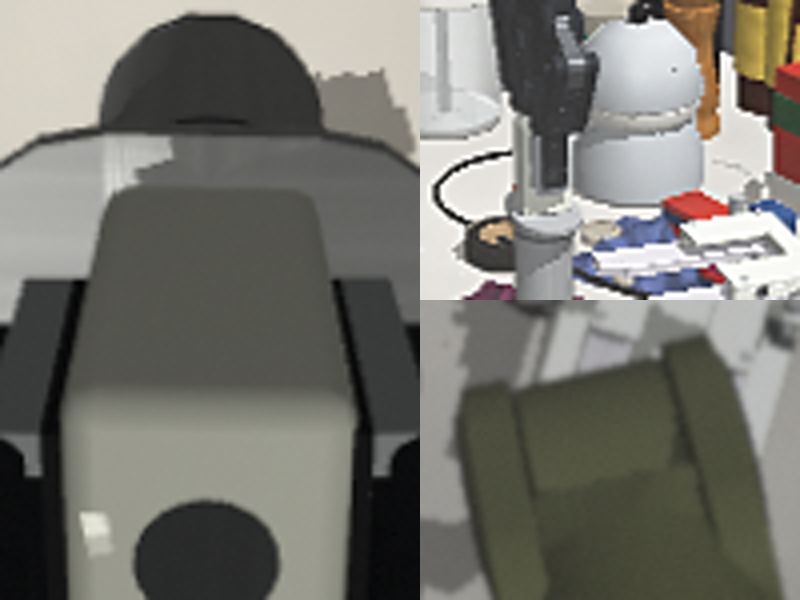

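The wrist view shows the neck clasped between the pads, its near top edge at v≈311, the hole at v≈353 and the flange's near edge at v≈246. The scene view shows the barrel upright. I'll work out its offset along the slot.

```bash
python3 - <<'E'
from h import *
import pickle
from station import ctrl
c,_,_,s=pickle.load(open("g.pkl","rb"));p=s["tcp_pos"]
a=np.radians(-17);ex=np.array([np.cos(a),np.sin(a)]);ey=np.array([-ex[1],ex[0]])
for nm,uv,dz,off in (("hole",(318.4,353),.0205,0),("neck edge",(319,311.5),.0203,-.015),("flange edge",(319,246.2),-.0345,-.02),("flange bottom?",(319,246.2),-.0395,-.02)):
    X=atz(c,*uv,p[2]+dz,True)[:2]-p[:2];print(nm,X@ex-off,X@ey)
s=ctrl.sense()
for xs in (-.13,-.055):
    T=np.array([.5469,.0146])+xs*ex;print(T,delta(s,[*T,.204],163))
# yz measured in stand frame
d=s["tcp_pos"][:2]-[.5469,.0146];print(d@ex,d@ey)
E
```

```text
hole -0.0006903853170565917 -0.0004674526408247454
neck edge -0.0010420091411126285 -0.00027345550004927497
flange edge -0.0012057737004795462 -0.0001725651287564037
flange bottom? 0.00026341572502297864 -0.00016321448283050815
[0.42258038 0.05260832] (array([ 0.0003, -0.0015,  0.0003]), array([ 0.0003, -0.0002,  0.0015]))
[0.49430324 0.03068044] (array([-0.0747, -0.0016,  0.0003]), array([ 0.0003, -0.0002,  0.0015]))
-0.129684832049014 0.0014808030868041268
```

Scaled: -0.0015 m / 0.5 = -0.003.

{"method": "send_rows", "body": {
  "moves": [
    [[0,-0.003,0],[0,0,0],0],
    [[0,-0.003,0],[0,0,0],0],
    [[0,-0.003,0],[0,0,0],0],
    [[0,-0.003,0],[0,0,0],0],
    [[0,-0.003,0],[0,0,0],0],
    [[0,-0.003,0],[0,0,0],0],
    [[0,-0.003,0],[0,0,0],0],
    [[0,-0.003,0],[0,0,0],0]
  ]
}}

```text
clock: 7.75
tcp_pos: [0.4228, 0.0516, 0.2045]
ee_rot: [-180.0, 0.0, 163.0]
contact_force: [0.8, 0.3, -0.8]
grip_width: 0.0235
finger_force: 41.0
```

```bash
cat > st.py <<'E'
from station import ctrl
from h import *
s=ctrl.sense();p=s["tcp_pos"]
a=np.radians(-17);ex=np.array([np.cos(a),np.sin(a)]);ey=np.array([-ex[1],ex[0]])
d=p[:2]-[.5469,.0146];f=s["contact_force"]
print("stand xy mm",np.round([d@ex*1e3,d@ey*1e3],2),"z",p[2].round(4),"rot",s["ee_rot"].round(2),"F",np.round([f[:2]@ex,f[:2]@ey,f[2]],1),"M",s["wrist_torque"].round(2),s["grip_width"].round(4),"t",s["clock"])
E
python3 st.py
```

```text
Traceback (most recent call last):
  File "st.py", line 6, in <module>
    print("stand xy mm",np.round([d@ex*1e3,d@ey*1e3],2),"z",p[2].round(4),"rot",s["ee_rot"].round(2),"F",np.round([f[:2]@ex,f[:2]@ey,f[2]],1),"M",s["wrist_torque"].round(2),s["grip_width"].round(4),"t",s["clock"])
                                                                                                                                                                             ^^^^^^^^^^^^^^^^^^^^^
AttributeError: 'float' object has no attribute 'round'
```

```bash
sed -i 's/s\["grip_width"\].round(4)/round(s["grip_width"],4)/' st.py; python3 st.py
```

```text
stand xy mm [-129.49   -0.89] z 0.2045 rot [-180.      0.    162.99] F [ 0.7  0.5 -0.8] M [ 0.03 -0.   -0.04] 0.0235 t 7.75
```

Scaled: -0.035 m / 0.5 = -0.07, -0.03 m / 0.5 = -0.06.

{"method": "send_rows", "body": {
  "moves": [
    [[-0.01,0.0016,0],[0,0,0],0],
    [[-0.02,0.0016,0],[0,0,0],0],
    [[-0.03,0.0016,0],[0,0,0],0],
    [[-0.04,0.0016,0],[0,0,0],0],
    [[-0.05,0.0016,0],[0,0,0],0],
    [[-0.06,0.0016,0],[0,0,0],0],
    [[-0.07,0.0016,0],[0,0,0],0],
    [[-0.07,0.0016,0],[0,0,0],0]
  ]
}}

```text
clock: 8.55
tcp_pos: [0.4572, 0.0419, 0.2044]
ee_rot: [180.0, 0.0, 163.0]
contact_force: [-0.4, 0.1, -2.1]
grip_width: 0.0236
finger_force: 41.1
```

```bash
python3 st.py
```

```text
stand xy mm [-93.74  -0.11] z 0.2044 rot [1.8000e+02 2.0000e-02 1.6297e+02] F [-0.4 -0.  -2.1] M [0.02 0.02 0.03] 0.0236 t 8.55
```

Scaled: -0.038 m / 0.5 = -0.076, -0.03 m / 0.5 = -0.06.

{"method": "send_rows", "body": {
  "moves": [
    [[-0.012,0.0004,0],[0,0,0],0],
    [[-0.024,0.0006,0],[0,0,0],0],
    [[-0.036,0.0006,0],[0,0,0],0],
    [[-0.048,0.0006,0],[0,0,0],0],
    [[-0.06,0.0006,0],[0,0,0],0],
    [[-0.072,0.0006,0],[0,0,0],0],
    [[-0.076,0.0006,0],[0,0,0],0],
    [[-0.076,0.0006,0],[0,0,0],0]
  ]
}}

```text
clock: 9.35
tcp_pos: [0.4932, 0.0312, 0.2044]
ee_rot: [-180.0, -0.0, 163.0]
contact_force: [-0.8, -0.5, -1.0]
grip_width: 0.0235
finger_force: 41.1
```

```bash
python3 st.py
```

```text
stand xy mm [-56.23   0.17] z 0.2044 rot [-1.8000e+02 -1.0000e-02  1.6298e+02] F [-0.6 -0.7 -1. ] M [ 0.01  0.03 -0.01] 0.0235 t 9.35
```

The tube is in the slot with no contact. Lowering to just above the highest possible plate.

Scaled: 0.034 m / 0.5 = 0.068, 0.03 m / 0.5 = 0.06.

{"method": "send_rows", "body": {
  "moves": [
    [[0,0,0.01],[0,0,0],0],
    [[0,0,0.02],[0,0,0],0],
    [[0,0,0.03],[0,0,0],0],
    [[0,0,0.04],[0,0,0],0],
    [[0,0,0.05],[0,0,0],0],
    [[0,0,0.06],[0,0,0],0],
    [[0,0,0.068],[0,0,0],0],
    [[0,0,0.068],[0,0,0],0]
  ]
}}

```text
clock: 10.15
tcp_pos: [0.4926, 0.0313, 0.1699]
ee_rot: [-180.0, -0.1, 163.0]
contact_force: [-0.5, 0.3, -0.1]
grip_width: 0.0235
finger_force: 41.1
```

```bash
python3 st.py
```

```text
stand xy mm [-56.8    0.07] z 0.1699 rot [-1.7998e+02 -6.0000e-02  1.6299e+02] F [-0.6  0.1 -0.1] M [-0.    0.04  0.03] 0.0235 t 10.15
```

{"method": "send_rows", "body": {
  "moves": [
    [[0,0,0.002],[0,0,0],0],
    [[0,0,0.004],[0,0,0],0],
    [[0,0,0.006],[0,0,0],0],
    [[0,0,0.008],[0,0,0],0],
    [[0,0,0.01],[0,0,0],0],
    [[0,0,0.012],[0,0,0],0],
    [[0,0,0.014],[0,0,0],0],
    [[0,0,0.016],[0,0,0],0]
  ]
}}

```text
clock: 10.95
tcp_pos: [0.4929, 0.0313, 0.1624]
ee_rot: [180.0, 0.0, 163.0]
contact_force: [-0.4, 0.3, -1.2]
grip_width: 0.0233
finger_force: 41.1
```

```bash
python3 st.py
```

```text
stand xy mm [-56.49   0.22] z 0.1624 rot [180.   0. 163.] F [-0.4  0.2 -1.2] M [-0.01  0.03  0.02] 0.0233 t 10.95
```

Scaled: 0.007 m / 0.5 = 0.014, 0.0065 m / 0.5 = 0.013.

{"method": "send_rows", "body": {
  "moves": [
    [[0,0,0.002],[0,0,0],0],
    [[0,0,0.004],[0,0,0],0],
    [[0,0,0.006],[0,0,0],0],
    [[0,0,0.008],[0,0,0],0],
    [[0,0,0.01],[0,0,0],0],
    [[0,0,0.012],[0,0,0],0],
    [[0,0,0.013],[0,0,0],0],
    [[0,0,0.014],[0,0,0],0]
  ]
}}

```text
clock: 11.75
tcp_pos: [0.4929, 0.0313, 0.1554]
ee_rot: [-180.0, -0.0, 163.0]
contact_force: [0.1, 0.5, -1.4]
grip_width: 0.0236
finger_force: 41.1
```

Scaled: 0.003 m / 0.5 = 0.006, 0.0025 m / 0.5 = 0.005.

{"method": "send_rows", "body": {
  "moves": [
    [[0,0,0.001],[0,0,0],0],
    [[0,0,0.002],[0,0,0],0],
    [[0,0,0.003],[0,0,0],0],
    [[0,0,0.004],[0,0,0],0],
    [[0,0,0.005],[0,0,0],0],
    [[0,0,0.006],[0,0,0],0],
    [[0,0,0.006],[0,0,0],0],
    [[0,0,0.006],[0,0,0],0]
  ]
}}

```text
clock: 12.55
tcp_pos: [0.4929, 0.0313, 0.1525]
ee_rot: [-180.0, -0.0, 163.0]
contact_force: [-0.5, -0.1, -1.0]
grip_width: 0.0235
finger_force: 41.1
```

```bash
python3 st.py
```

```text
stand xy mm [-56.53   0.18] z 0.1525 rot [-180.     -0.    162.99] F [-0.5 -0.2 -1. ] M [-0.04  0.04  0.02] 0.0235 t 12.55
```

Flange underside is now about 0.1128 and still free. Continuing in small steps.

Scaled: 0.0015 m / 0.5 = 0.003, 0.0012 m / 0.5 = 0.0024.

{"method": "send_rows", "body": {
  "moves": [
    [[0,0,0.0006],[0,0,0],0],
    [[0,0,0.0012],[0,0,0],0],
    [[0,0,0.0018],[0,0,0],0],
    [[0,0,0.0024],[0,0,0],0],
    [[0,0,0.003],[0,0,0],0],
    [[0,0,0.003],[0,0,0],0],
    [[0,0,0.003],[0,0,0],0],
    [[0,0,0.003],[0,0,0],0]
  ]
}}

```text
clock: 13.35
tcp_pos: [0.493, 0.0313, 0.1517]
ee_rot: [180.0, 0.0, 163.0]
contact_force: [-2.4, 0.9, 7.1]
grip_width: 0.0238
finger_force: 42.4
```

{"method": "send_rows", "body": {
  "moves": [
    [[0,0,0.0006],[0,0,0],0],
    [[0,0,0.0012],[0,0,0],0],
    [[0,0,0.0018],[0,0,0],0],
    [[0,0,0.0024],[0,0,0],0],
    [[0,0,0.0024],[0,0,0],0],
    [[0,0,0.0024],[0,0,0],0],
    [[0,0,0.0024],[0,0,0],0],
    [[0,0,0.0024],[0,0,0],0]
  ]
}}

```text
clock: 14.15
tcp_pos: [0.4932, 0.0314, 0.1516]
ee_rot: [180.0, 0.1, 163.0]
contact_force: [-5.4, 0.7, 20.2]
grip_width: 0.0236
finger_force: 39.7
```

```bash
python3 st.py
```

```text
stand xy mm [-56.24   0.37] z 0.1516 rot [1.7997e+02 1.0000e-01 1.6300e+02] F [-5.3 -0.9 20.2] M [-0.25  1.26 -0.01] 0.0236 t 14.15
```

Contact felt: plate top at about 0.112 (TCP 0.1518). Backing off to hover about 0.7 mm above it.

Scaled: -0.0027 m / 0.5 = -0.0054, -0.002 m / 0.5 = -0.004.

{"method": "send_rows", "body": {
  "moves": [
    [[0,0,-0.002],[0,0,0],0],
    [[0,0,-0.004],[0,0,0],0],
    [[0,0,-0.0054],[0,0,0],0],
    [[0,0,-0.0054],[0,0,0],0],
    [[0,0,-0.0054],[0,0,0],0],
    [[0,0,-0.0054],[0,0,0],0],
    [[0,0,-0.0054],[0,0,0],0],
    [[0,0,-0.0054],[0,0,0],0]
  ]
}}

```text
clock: 14.95
tcp_pos: [0.4929, 0.0313, 0.1524]
ee_rot: [-180.0, -0.0, 163.0]
contact_force: [-1.1, 1.3, -1.6]
grip_width: 0.0239
finger_force: 39.0
```

```bash
python3 st.py
```

```text
stand xy mm [-56.53   0.19] z 0.1524 rot [-1.8000e+02 -1.0000e-02  1.6299e+02] F [-1.5  0.9 -1.6] M [0.01 0.06 0.03] 0.0239 t 14.95
```

Scaled: -0.017 m / 0.5 = -0.034, -0.015 m / 0.5 = -0.03.

{"method": "send_rows", "body": {
  "moves": [
    [[-0.006,0,0],[0,0,0],0],
    [[-0.012,0,0],[0,0,0],0],
    [[-0.018,0,0],[0,0,0],0],
    [[-0.024,0,0],[0,0,0],0],
    [[-0.03,0,0],[0,0,0],0],
    [[-0.034,0,0],[0,0,0],0],
    [[-0.034,0,0],[0,0,0],0],
    [[-0.034,0,0],[0,0,0],0]
  ]
}}

```text
clock: 15.75
tcp_pos: [0.5091, 0.0263, 0.1524]
ee_rot: [-180.0, -0.0, 163.0]
contact_force: [-0.4, 0.2, -1.5]
grip_width: 0.0239
finger_force: 39.0
```

```bash
python3 st.py
```

```text
stand xy mm [-39.58   0.13] z 0.1524 rot [-1.7999e+02 -1.0000e-02  1.6299e+02] F [-0.5  0.1 -1.5] M [ 0.01  0.05 -0.  ] 0.0239 t 15.75
```

The flange is under the hood without contact. On to just before the catches.

Scaled: -0.016 m / 0.5 = -0.032, -0.015 m / 0.5 = -0.03.

{"method": "send_rows", "body": {
  "moves": [
    [[-0.006,0,0],[0,0,0],0],
    [[-0.012,0,0],[0,0,0],0],
    [[-0.018,0,0],[0,0,0],0],
    [[-0.024,0,0],[0,0,0],0],
    [[-0.03,0,0],[0,0,0],0],
    [[-0.032,0,0],[0,0,0],0],
    [[-0.032,0,0],[0,0,0],0],
    [[-0.032,0,0],[0,0,0],0]
  ]
}}

```text
clock: 16.55
tcp_pos: [0.5244, 0.0217, 0.1524]
ee_rot: [-180.0, -0.0, 163.0]
contact_force: [-0.3, 0.4, -2.2]
grip_width: 0.0237
finger_force: 39.0
```

```bash
python3 st.py
```

```text
stand xy mm [-23.63   0.17] z 0.1524 rot [-1.8000e+02 -1.0000e-02  1.6299e+02] F [-0.4  0.3 -2.2] M [ 0.02  0.   -0.  ] 0.0237 t 16.55
```

Scaled: -0.008 m / 0.5 = -0.016, -0.007 m / 0.5 = -0.014.

{"method": "send_rows", "body": {
  "moves": [
    [[-0.002,0,0],[0,0,0],0],
    [[-0.004,0,0],[0,0,0],0],
    [[-0.006,0,0],[0,0,0],0],
    [[-0.008,0,0],[0,0,0],0],
    [[-0.01,0,0],[0,0,0],0],
    [[-0.012,0,0],[0,0,0],0],
    [[-0.014,0,0],[0,0,0],0],
    [[-0.016,0,0],[0,0,0],0]
  ]
}}

```text
clock: 17.35
tcp_pos: [0.5301, 0.0197, 0.1518]
ee_rot: [-179.9, -0.3, 163.0]
contact_force: [-7.0, 1.0, -0.2]
grip_width: 0.0238
finger_force: 39.2
```

```bash
python3 st.py
```

```text
stand xy mm [-17.53  -0.05] z 0.1518 rot [-179.94   -0.25  163.01] F [-7.  -1.1 -0.2] M [0.1  1.83 0.04] 0.0238 t 17.35
```

The catches are felt (7 N). Continuing gently.

Scaled: -0.006 m / 0.5 = -0.012, -0.005 m / 0.5 = -0.01.

{"method": "send_rows", "body": {
  "moves": [
    [[-0.002,0,0],[0,0,0],0],
    [[-0.004,0,0],[0,0,0],0],
    [[-0.006,0,0],[0,0,0],0],
    [[-0.008,0,0],[0,0,0],0],
    [[-0.01,0,0],[0,0,0],0],
    [[-0.012,0,0],[0,0,0],0],
    [[-0.012,0,0],[0,0,0],0],
    [[-0.012,0,0],[0,0,0],0]
  ]
}}

```text
clock: 18.15
tcp_pos: [0.5367, 0.0177, 0.1519]
ee_rot: [-180.0, -0.1, 163.0]
contact_force: [-5.9, 0.5, -3.6]
grip_width: 0.0232
finger_force: 39.2
```

```bash
python3 st.py
```

```text
stand xy mm [-10.63  -0.05] z 0.1519 rot [-1.7996e+02 -1.4000e-01  1.6300e+02] F [-5.7 -1.3 -3.6] M [0.03 1.27 0.01] 0.0232 t 18.15
```

{"method": "send_rows", "body": {
  "moves": [
    [[-0.002,0,0],[0,0,0],0],
    [[-0.004,0,0],[0,0,0],0],
    [[-0.006,0,0],[0,0,0],0],
    [[-0.008,0,0],[0,0,0],0],
    [[-0.01,0,0],[0,0,0],0],
    [[-0.012,0,0],[0,0,0],0],
    [[-0.012,0,0],[0,0,0],0],
    [[-0.012,0,0],[0,0,0],0]
  ]
}}

```text
clock: 18.95
tcp_pos: [0.5449, 0.0154, 0.1529]
ee_rot: [180.0, 0.2, 163.0]
contact_force: [1.8, -3.0, -2.7]
grip_width: 0.0232
finger_force: 39.3
```

```bash
python3 st.py
```

```text
stand xy mm [-2.12  0.17] z 0.1529 rot [1.7997e+02 1.6000e-01 1.6297e+02] F [ 2.6 -2.3 -2.7] M [-0.76 -0.51  0.03] 0.0232 t 18.95
```

Past the catches, which now press it inward. Feeling for the hard stop.

{"method": "send_rows", "body": {
  "moves": [
    [[-0.0008,0,0],[0,0,0],0],
    [[-0.0016,0,0],[0,0,0],0],
    [[-0.0024,0,0],[0,0,0],0],
    [[-0.0032,0,0],[0,0,0],0],
    [[-0.004,0,0],[0,0,0],0],
    [[-0.0048,0,0],[0,0,0],0],
    [[-0.0048,0,0],[0,0,0],0],
    [[-0.0048,0,0],[0,0,0],0]
  ]
}}

```text
clock: 19.75
tcp_pos: [0.5457, 0.0151, 0.1523]
ee_rot: [-180.0, -0.0, 163.0]
contact_force: [-0.0, -2.8, -1.2]
grip_width: 0.0238
finger_force: 39.5
```

```bash
python3 st.py
```

```text
stand xy mm [-1.27  0.16] z 0.1523 rot [-1.7999e+02 -2.0000e-02  1.6300e+02] F [ 0.8 -2.7 -1.2] M [-0.61 -0.1   0.02] 0.0238 t 19.75
```

Scaled: -0.0015 m / 0.5 = -0.003, -0.0012 m / 0.5 = -0.0024.

{"method": "send_rows", "body": {
  "moves": [
    [[-0.0006,0,0],[0,0,0],0],
    [[-0.0012,0,0],[0,0,0],0],
    [[-0.0018,0,0],[0,0,0],0],
    [[-0.0024,0,0],[0,0,0],0],
    [[-0.003,0,0],[0,0,0],0],
    [[-0.003,0,0],[0,0,0],0],
    [[-0.003,0,0],[0,0,0],0],
    [[-0.003,0,0],[0,0,0],0]
  ]
}}

```text
clock: 20.55
tcp_pos: [0.5475, 0.0146, 0.1525]
ee_rot: [180.0, 0.0, 163.0]
contact_force: [0.8, -3.4, -2.8]
grip_width: 0.0238
finger_force: 39.3
```

```bash
python3 st.py
```

```text
stand xy mm [0.61 0.17] z 0.1525 rot [1.8000e+02 2.0000e-02 1.6298e+02] F [ 1.7 -3.  -2.8] M [-0.62 -0.29 -0.01] 0.0238 t 20.55
```

Scaled: -0.0015 m / 0.5 = -0.003, -0.0003 m / 0.5 = -0.0006.

{"method": "send_rows", "body": {
  "moves": [
    [[-0.0006,-0.0006,0],[0,0,0],0],
    [[-0.0012,-0.0008,0],[0,0,0],0],
    [[-0.0018,-0.0008,0],[0,0,0],0],
    [[-0.0024,-0.0008,0],[0,0,0],0],
    [[-0.003,-0.0008,0],[0,0,0],0],
    [[-0.003,-0.0008,0],[0,0,0],0],
    [[-0.003,-0.0008,0],[0,0,0],0],
    [[-0.003,-0.0008,0],[0,0,0],0]
  ]
}}

```text
clock: 21.35
tcp_pos: [0.5483, 0.014, 0.1525]
ee_rot: [-180.0, -0.0, 163.0]
contact_force: [-2.6, -0.8, 1.5]
grip_width: 0.0235
finger_force: 39.6
```

```bash
python3 st.py
```

```text
stand xy mm [ 1.5  -0.12] z 0.1525 rot [-1.8000e+02 -4.0000e-02  1.6301e+02] F [-2.2 -1.5  1.5] M [-0.15  0.61 -0.04] 0.0235 t 21.35
```

Scaled: -0.001 m / 0.5 = -0.002, -0.0006 m / 0.5 = -0.0012.

{"method": "send_rows", "body": {
  "moves": [
    [[-0.0006,0,0],[0,0,0],0],
    [[-0.0012,0,0],[0,0,0],0],
    [[-0.002,0,0],[0,0,0],0],
    [[-0.002,0,0],[0,0,0],0],
    [[-0.002,0,0],[0,0,0],0],
    [[-0.002,0,0],[0,0,0],0],
    [[-0.002,0,0],[0,0,0],0],
    [[-0.002,0,0],[0,0,0],0]
  ]
}}

```text
clock: 22.15
tcp_pos: [0.5485, 0.0139, 0.1523]
ee_rot: [-180.0, -0.1, 163.0]
contact_force: [-5.4, -0.1, 3.9]
grip_width: 0.0237
finger_force: 39.9
```

```bash
python3 st.py
```

```text
stand xy mm [ 1.77 -0.16] z 0.1523 rot [-1.7998e+02 -1.2000e-01  1.6301e+02] F [-5.2 -1.7  3.9] M [0.06 1.41 0.02] 0.0237 t 22.15
```

The hard stop is confirmed (5 N). Relaxing, lowering onto the plate, then opening part way, clear of the posts.

Scaled: 0.0012 m / 0.5 = 0.0024, 0.0007 m / 0.5 = 0.0014.

{"method": "send_rows", "body": {
  "moves": [
    [[0.0012,0,0.0004],[0,0,0],0],
    [[0.0024,0,0.0008],[0,0,0],0],
    [[0.0024,0,0.0014],[0,0,0],0],
    [[0.0024,0,0.0014],[0,0,0],0],
    [[0.0024,0,0.0014],[0,0,0],0],
    [[0.0024,0,0.0014],[0,0,0],0],
    [[0.0024,0,0.0014],[0,0,0],0],
    [[0.0024,0,0.0014],[0,0,0],0]
  ],
  "grip_force": 20
}}

```text
clock: 22.95
tcp_pos: [0.5484, 0.0139, 0.1518]
ee_rot: [-180.0, -0.0, 163.0]
contact_force: [-4.8, 0.6, 4.8]
grip_width: 0.0235
finger_force: 40.1
```

```bash
python3 st.py
```

```text
stand xy mm [ 1.58 -0.22] z 0.1518 rot [-1.8000e+02 -1.0000e-02  1.6299e+02] F [-4.7 -0.9  4.8] M [-0.03  1.2   0.03] 0.0235 t 22.95
```

{"method": "send_rows", "body": {
  "moves": [
    [[0,0,0],[0,0,0],0.3],
    [[0,0,0],[0,0,0],0.35],
    [[0,0,0],[0,0,0],0.4],
    [[0,0,0],[0,0,0],0.45],
    [[0,0,0],[0,0,0],0.5],
    [[0,0,0],[0,0,0],0.5],
    [[0,0,0],[0,0,0],0.5],
    [[0,0,0],[0,0,0],0.5]
  ]
}}

```text
clock: 23.75
tcp_pos: [0.5485, 0.0139, 0.1518]
ee_rot: [180.0, 0.0, 163.0]
contact_force: [-0.0, -0.2, -0.4]
grip_width: 0.0428
finger_force: 0.0
```

```bash
python3 st.py
```

```text
stand xy mm [ 1.72 -0.21] z 0.1518 rot [1.8000e+02 1.0000e-02 1.6299e+02] F [ 0.  -0.2 -0.4] M [-0.04  0.   -0.  ] 0.0428 t 23.75
```

Released. Going straight up, then looking.

Scaled: -0.12 m / 0.5 = -0.24, -0.1 m / 0.5 = -0.2.

{"method": "send_rows", "body": {
  "moves": [
    [[0,0,-0.01],[0,0,0],0.5],
    [[0,0,-0.03],[0,0,0],0.5],
    [[0,0,-0.06],[0,0,0],0.5],
    [[0,0,-0.1],[0,0,0],0.5],
    [[0,0,-0.15],[0,0,0],0.5],
    [[0,0,-0.2],[0,0,0],0.5],
    [[0,0,-0.24],[0,0,0],0.5],
    [[0,0,-0.24],[0,0,0],0.5]
  ]
}}

```text
clock: 24.55
tcp_pos: [0.5499, 0.014, 0.2756]
ee_rot: [179.9, 0.3, 163.0]
contact_force: [-0.4, -0.2, 0.5]
grip_width: 0.0429
finger_force: 0.0
```

```bash
python3 st.py; python3 - <<'E'
from station import ctrl
from h import *
c=ctrl.camera("wrist");c2=ctrl.camera("scene")
u=proj(c,[.5469,.0146,.172],True).astype(int);v=proj(c2,[.5469,.0146,.12]).astype(int);print(u)
B=np.zeros((600,800,3),np.uint8)
B[:,:400]=cv2.resize(c["image"][u[1]-90:u[1]+60,u[0]-50:u[0]+50],(400,600),interpolation=cv2.INTER_CUBIC)
B[:,400:]=cv2.resize(c2["image"][v[1]-60:v[1]+60,v[0]-40:v[0]+40],(400,600),interpolation=cv2.INTER_CUBIC)
cv2.imwrite("pics/end.png",B[:,:,::-1])
E
```

```text
stand xy mm [3.01 0.29] z 0.2756 rot [179.88   0.34 162.99] F [-0.3 -0.3  0.5] M [-0.03 -0.   -0.01] 0.0429 t 24.55
[316 241]
```

View pics/end.png

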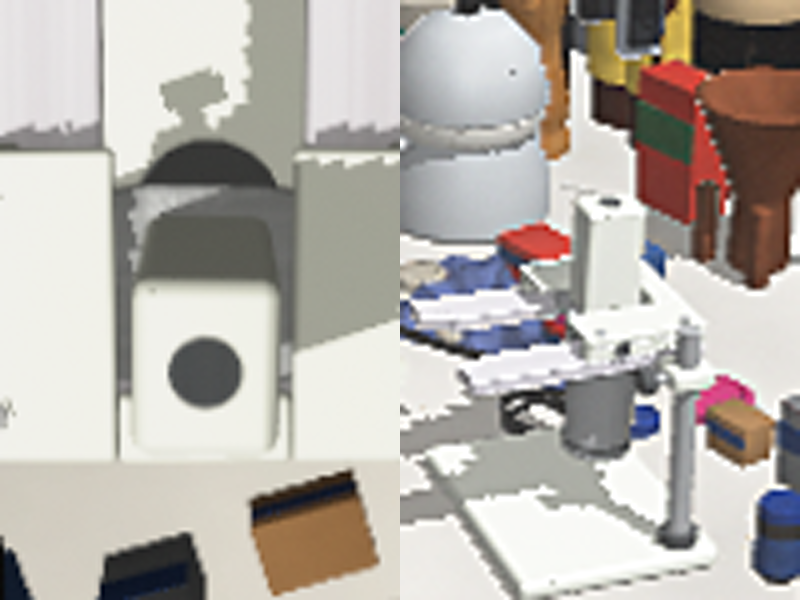

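The barrel hangs upright in the stand, its neck squarely in the hood's slot. The hole at (206,372) in the left panel lies within a couple of mm of home, and the scene view shows the tube vertical with the gripper clear. Handing in.

```bash
python3 -c "
from station import ctrl
print(ctrl.sign_off())"
```

```text
the job is handed in; nothing more can be done
None
```

The barrel was slid past the catches to the hard stop, released, and left hanging upright in the stand, and the job is handed in; the sign-off call returned no verdict.

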